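# Empty the hand-ball box, judging by its weight

## Robot

A 6-joint arm with a two-finger parallel gripper is mounted at the origin on the work surface. World frame = base frame: x ahead of the robot, y to its left, z up, the work surface at z = 0. Lengths are in m, angles in rad, forces in N, time in s.
With the tool pointing down it reaches from about 0.325 to 0.925 m from the base axis. Payload 3.1 kg.
Tool frame: the origin (TCP) lies midway between the tips of the shut fingers; the grasp point (between the pads) lies 19 mm behind it; z points along the fingers, x is the direction in which the jaws open and shut, and the axes are right-handed (so a half turn about z gives the same grasp; the last joint's range is limited). The gripper opens to 85 mm and grips with 20 to 120 N. Pads are 22 mm wide; open, the fingers measure 114 mm over their backs; the gripper's body (76 mm by 85 mm) begins 54 mm behind the grasp point. The pads swing forward as they close: fully open they stand 13 mm farther back than shut.
Start: joints at [1.037, 0.217, 1.613, -0, 1.311, -0.112], TCP at [0.256, 0.57, 0.231] pointing down, gripper open.
Joint ranges: [-2.75, 2.75], [-0.78, 2.1], [0.31, 2.55], [-1.13, 4.27], [0.13, 2.63], [-2.58, 2.58]. Speed limits (rad/s): [2.79, 2.79, 3.14, 3.14, 3.14, 3.14].

## Interface

Orientations are given as a unit quaternion [w, x, y, z].
In Python, from workcell import env, cams gives the robot as it stands. Calls block until the motion is done:
- env.move_ptp(position, orientation): joint-space move of the TCP to a pose.
- env.move_straight(position, vel=0.15, frame=None): straight line of the TCP; frame=None keeps the orientation; vel is the mean speed in m/s.
- env.set_joints(angles): joint-space move.
- env.set_gripper(opening, grasp_force=None): opening from 0.0 (shut) to 1.0 (fully open); grasp_force is the grip in N (None keeps the last); returns when the fingers have stopped.
- env.hold(seconds).
- env.ik(position, orientation): joint angles nearest the present ones, or None.
- env.state(): the state.
- cams.camera(name): name is "scene" or "top" or "wrist"; returns a dict with "color" (400x640x3 uint8, red, green, blue), "vertical_fov" (degrees; the focal length in pixels is half the picture's height over the tangent of half this angle, whatever the lens; pixels are square), "cx", "cy" (the principal point, pixels), "k1" (the pictures are not rectified: a ray, as slopes to the right and down, at radius r is drawn at 1 + k1 r^2 times it, then the intrinsics apply), "T" (4x4, takes a point from camera to world coordinates). Camera axes: x right, y up, looking along -z (the intrinsics and any distortion apply to the point x, -y, -z); pixel columns grow to the right and rows downward; lengths in m; the calibration is good to about 2 mm. A picture is of the moment at which its call begins. There is no depth.
A pose or a line that the arm cannot do raises env.PlanningError and nothing moves.
- env.close_job(): hands the job in, once; it reports no verdict.
The state is a dict: "time": time; "q": joint angles; "joint_velocities": joint speeds; "joint_efforts": joint torques, N m; "ee_pos": TCP position; "orientation": TCP orientation; "ft_force": force on the tool from outside, world axes, zero at the start; "moment": the same for the moment, N m; "width": opening from 0.0 (shut) to 1.0 (fully open).
Only numpy, scipy, OpenCV 4.12 (cv2) and the standard library are available. Lean on these libraries where they do the work, as an engineer would, in place of code of your own. Each camera call takes 0.05 s, during which the arm holds its last target.

## Task

Pour the steel hand balls out of the white box into the wooden tray. A ball can stay in the pocket behind the closed part of its front, so after tipping hold the box up level and clear of everything for a second and feel its weight; if it is heavier than the empty box, lean it back and sideways so that the rest rolls over to the spout's side, and tip it again, checking again until it weighs empty. Then stand it back upright in the middle of the cork mat, leaving the stapler and the pill bottle where they are.

Things in the scene. Friction and masses are not known exactly. Their poses are not given: they have to be found in the camera images.
- tin: White metal box, closed on top so its contents are hidden: 138 (x) x 144 (y) x 58 mm high, walls and floor 4 mm, 250 g empty; starts on the mat. Origin: centre of underside, z up. Its -x face is closed for y from -68 to -19 mm, open beyond, with a spout (see mouth). From the closed part's end a 3 mm partition runs 34 mm inwards: a ball in this pocket must roll back (+x), then to +y, then out.
- handle (a point): Centre of the box's handle, 90 mm above the box's underside: a flat wooden bar 14 mm thick (box x), 90 mm long (box y), 24 mm tall, with 20 mm of free space between it and the top of the box, on two posts 38 mm either side of the centre. Axes as the box's.
- mouth (a point): Middle of the spout's outer lip, at (-98, +24, +12) mm in the box's frame, axes as the box's. The mouth is 50 mm high and 87 mm wide (y -19 to +68 mm); the spout, with side cheeks 34 mm high, runs 29 mm out from it, its floor rising outwards by about 14 degrees, which keeps the balls in while the box is about level.
- ball0_center (a point): Centre of one of two polished hollow steel balls, 40 mm in diameter, 120 to 160 g each. They start inside the box and roll about in it freely.
- ball1_center (a point): Centre of one of two polished hollow steel balls, 40 mm in diameter, 120 to 160 g each. They start inside the box and roll about in it freely.
- tray: Open square wooden tray, fixed to the desk, 240 x 240 mm, walls 50 mm high and 5 mm thick, floor 5 mm. Origin: centre of its underside; axes along its sides, z up.
- mat: Square cork mat, fixed, 220 x 220 mm, 4 mm thick. Origin: centre of its underside. Mat and tray lie one to the robot's left and the other to its right, either way round.
- stapler: Bystander: stapler 130 x 34 x 48 mm between mat and tray, lying along its x. Origin: centre of its underside.
- pills: Bystander: white bottle, 44 mm in diameter, 85 mm high, between mat and tray, farther out. Origin: centre of its underside.
Not all that is in view belongs to the job. Leave any blue or purple look-alike of the tin alone.

How it is judged:
On the way, in this order (a step that is already met when the one before it is completed fails the run):
1. the box is tipped (more than 23 degrees) above the tray (angle between tin's own z axis and vertical above 0.4 rad and horizontal distance between mouth and tray below 0.15 m and height (world z) of mouth above 0.02 m), for 0.1 s.
2. with both balls in the tray, the box is held up level (within 14 degrees), its underside more than 40 mm above the desk and not touching the tray, for half a second (x of ball0_center in the frame of tray between -0.115 and 0.115 m and y of ball0_center in the frame of tray between -0.115 and 0.115 m and z of ball0_center in the frame of tray between 0 and 0.045 m and x of ball1_center in the frame of tray between -0.115 and 0.115 m and y of ball1_center in the frame of tray between -0.115 and 0.115 m and z of ball1_center in the frame of tray between 0 and 0.045 m and angle between tin's own z axis and vertical below 0.25 rad and height (world z) of tin above 0.04 m and contact force between tin and tray below 0.1 N and contact force between the fingers and tin above 0.5 N), for 0.5 s.
At the end, for the whole second after the job is handed in: Both balls lie inside the tray; the empty box stands upright and still on the cork mat, the centre of its underside within 50 mm of the mat's centre, released (x of ball0_center in the frame of tray between -0.115 and 0.115 m and y of ball0_center in the frame of tray between -0.115 and 0.115 m and z of ball0_center in the frame of tray between 0 and 0.045 m and x of ball1_center in the frame of tray between -0.115 and 0.115 m and y of ball1_center in the frame of tray between -0.115 and 0.115 m and z of ball1_center in the frame of tray between 0 and 0.045 m and angle between tin's own z axis and vertical below 0.1 rad and horizontal distance between tin and mat below 0.05 m and height (world z) of tin below 0.012 m and linear speed of tin below 0.03 m/s); the robot touches nothing.
It fails at once if the stapler is moved more than 40 mm or tipped over (distance of stapler from where it was at the start of the episode above 0.04 m or angle between stapler's own z axis and vertical above 0.6 rad).
It fails at once if the pill bottle is moved more than 40 mm or tipped over (distance of pills from where it was at the start of the episode above 0.04 m or angle between pills's own z axis and vertical above 0.6 rad).
It also fails if it takes over 67 s, if anything falls off the work surface, if the arm or the gripper's body presses on something with over 40 N, if the wrist force passes 120 N, or if a joint passes its speed limit or range.

## Working session

There is one attempt and no reset: what is moved stays moved. The work goes in short steps, each a Python script; the robot and the scene stay as the last script left them, time stands still between calls to the robot, and variables do not carry over. Pictures are saved under pics/ and viewed, and the job is handed in when it is done.

```bash
ls; mkdir -p pics; python3 - <<'E'
from workcell import env, cams
import cv2, numpy as np
for n in ["scene","top","wrist"]:
    c=cams.camera(n); cv2.imwrite(f"pics/a_{n}.png",c["color"][:,:,::-1])
    print(n,c["vertical_fov"],c["cx"],c["cy"],c["k1"],np.round(c["T"],3).tolist())
s=env.state(); print(s)
E
```

```text
pics
scene 43.17126724800247 315.8654511649693 199.90233769999918 -0.13400517696213646 [[-0.273, -0.534, 0.8, 1.669], [0.962, -0.134, 0.239, 0.432], [-0.021, 0.835, 0.55, 0.874], [0.0, 0.0, 0.0, 1.0]]
top 49.85142010819265 323.48019388922114 202.45758490961222 -0.013780879460956798 [[-0.004, 0.987, -0.159, 0.329], [-1.0, -0.007, -0.015, 0.069], [-0.016, 0.159, 0.987, 1.128], [0.0, 0.0, 0.0, 1.0]]
wrist 68.74550601795406 313.9364135713415 203.51117759290787 -0.0310193253280329 [[0.41, -0.88, -0.241, 0.195], [0.912, 0.395, 0.111, 0.597], [-0.002, -0.265, 0.964, 0.374], [0.0, 0.0, 0.0, 1.0]]
{'time': 0.15, 'q': array([ 1.03679971e+00,  2.17600466e-01,  1.61455210e+00, -3.76079448e-05,
        1.31131139e+00, -1.12186970e-01]), 'joint_velocities': array([-6.10579173e-04, -9.99813154e-04, -3.10237124e-03, -3.40411619e-05,
       -4.96783875e-04,  1.50769379e-03]), 'joint_efforts': array([-4.86622903e-04, -3.97449517e+01, -3.04414523e+01, -1.40505431e-04,
        5.84789843e-03, -3.92257141e-05]), 'ee_pos': array([0.25554832, 0.5696906 , 0.23026312]), 'orientation': array([ 4.33575347e-04,  8.39464736e-01,  5.43413362e-01, -8.29327630e-04]), 'ft_force': array([0.15357358, 0.47693162, 0.13928377]), 'moment': array([ 0.02190433,  0.00968476, -0.00315347]), 'width': 1.0028776898180687}
```

View pics/a_scene.png

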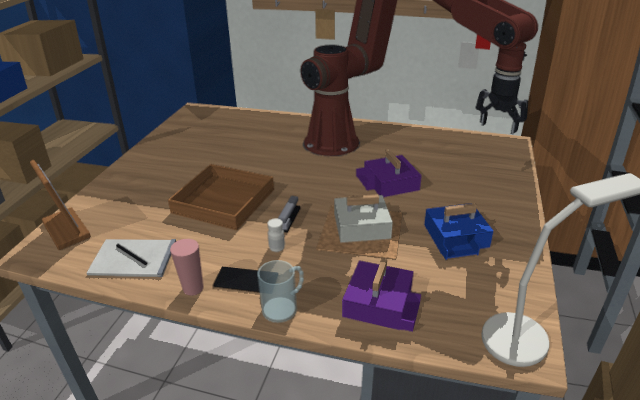

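View pics/a_top.png

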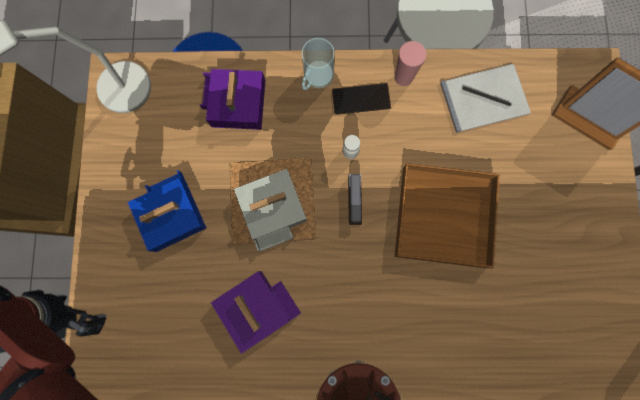

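View pics/a_wrist.png

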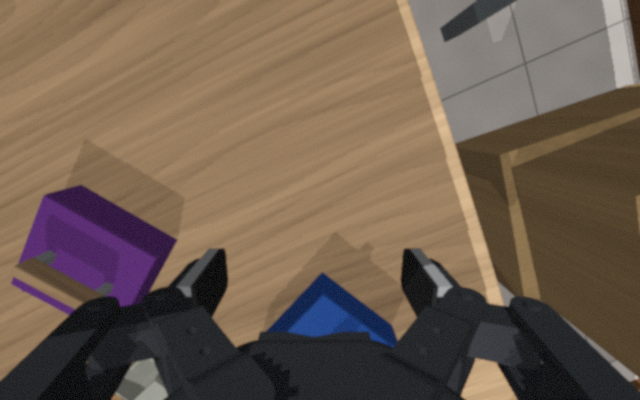

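Four box-shaped things in the top picture: blue (167,211), purple (235,98), purple (256,312) and a white one at (270,208). Only the white one is white and standing on cork, so it fits the description. I'll confirm it in a crop.

```bash
cat > h.py <<'E'
from workcell import env, cams
import cv2, numpy as np
from scipy.spatial.transform import Rotation as R
def K(c):
    f=200/np.tan(np.radians(c["vertical_fov"]/2)); return f
def ray(c,u,v):
    f=K(c); Km=np.array([[f,0,c["cx"]],[0,f,c["cy"]],[0,0,1]])
    p=cv2.undistortPoints(np.array([[[u,v]]],float),Km,np.array([c["k1"],0,0,0.]))[0,0]
    T=np.array(c["T"]); return T[:3,3],T[:3,:3]@np.array([p[0],-p[1],-1])
def onz(c,u,v,z):
    o,d=ray(c,u,v); return o+d*(z-o[2])/d[2]
def proj(c,P):
    T=np.array(c["T"]); p=T[:3,:3].T@(np.array(P)-T[:3,3]); x,y=p[0]/-p[2],-p[1]/-p[2]
    s=1+c["k1"]*(x*x+y*y); f=K(c); return np.array([c["cx"]+f*x*s,c["cy"]+f*y*s])
def quat(Rm):
    q=R.from_matrix(Rm).as_quat(); return np.array([q[3],q[0],q[1],q[2]])
def save(n,img): cv2.imwrite(f"pics/{n}.png",img[:,:,::-1])
E
python3 - <<'E'
from h import *
c=cams.camera("top"); im=c["color"]
save("b_crop",cv2.resize(im[150:265,220:330],None,fx=5,fy=5,interpolation=cv2.INTER_CUBIC))
hsv=cv2.cvtColor(im,cv2.COLOR_RGB2HSV)
# handle wood inside the box: saturated pixels in white hull
m=((hsv[...,1]<50)&(hsv[...,2]>90)).astype(np.uint8); m[:150]=0;m[260:]=0;m[:,:225]=0;m[:,320:]=0
n,l,st,ce=cv2.connectedComponentsWithStats(m); print(st[st[:,4]>100],ce[st[:,4]>100])
# tray
E
```

```text
[[     0      0    640    400 252753]
 [   234    169     72     82   3231]] [[320.1336997  199.37982932]
 [270.23986382 208.6734757 ]]
```

View pics/b_crop.png

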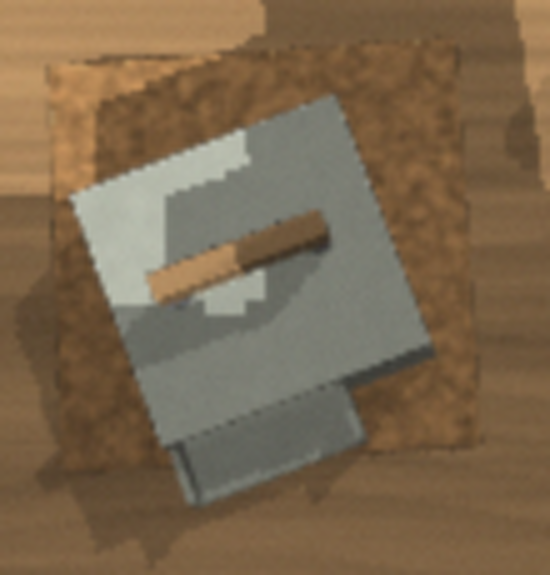

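The crop shows the white box on the cork with a wooden handle and a spout at the lower left, towards the robot. The top's corners are at crop pixels (333,95), (70,195), (165,445) and (433,350), so this is the tin. Next I'll get metric positions.

```bash
python3 - <<'E'
from h import *
c=cams.camera("top")
def cr(pts,z): return np.array([onz(c,220+(x+.5)/5-.5,150+(y+.5)/5-.5,z)[:2] for x,y in pts])
def rep(n,P):
    print(n,"centre",P.mean(0).round(4),"sides",[round(float(np.linalg.norm(P[i]-P[i-1])),4) for i in range(4)], "pts",P.round(3).tolist())
t=cr([(333,95),(70,195),(165,445),(433,350)],.062); rep("tin top",t)
d=(t[0]-t[3])+(t[1]-t[2]); print("yaw x",np.degrees(np.arctan2(d[1],d[0])))
d=(t[1]-t[0])+(t[2]-t[3]); print("yaw y-90",np.degrees(np.arctan2(d[1],d[0]))-90)
h=cr([(322,210),(148,275),(157,303),(329,240)],.106); rep("handle",h)
d=(h[1]-h[0])+(h[2]-h[3]); print("yaw",np.degrees(np.arctan2(d[1],d[0]))-90)
rep("mat",cr([(47,65),(457,42),(480,447),(62,470)],.004))
im=c["color"]
save("b_tray",cv2.resize(im[120:280,325:510],None,fx=4,fy=4,interpolation=cv2.INTER_CUBIC))
E
```

```text
tin top centre [0.498  0.2205] sides [0.1406, 0.1423, 0.1367, 0.141] pts [[0.588, 0.18], [0.537, 0.312], [0.41, 0.261], [0.457, 0.128]]
yaw x 21.64612429946823
yaw y-90 20.13033882881389
handle centre [0.4974 0.2196] sides [0.0152, 0.0894, 0.0144, 0.0879] pts [[0.52, 0.18], [0.489, 0.264], [0.475, 0.259], [0.505, 0.176]]
yaw 20.272960117266635
mat centre [0.5163 0.223 ] sides [0.2184, 0.2215, 0.2182, 0.2191] pts [[0.62, 0.34], [0.631, 0.119], [0.413, 0.107], [0.402, 0.326]]
```

View pics/b_tray.png

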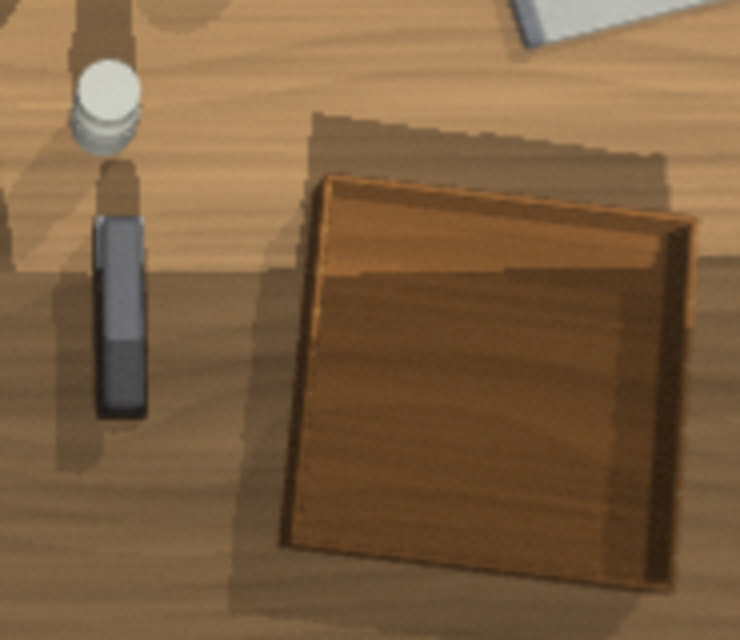

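Everything matches the given sizes. Next is the tray and the IK checks for the plan: grip the bar with the jaws along box x, then pour with the spout pointing back towards the robot and +y leaning down.

```bash
cat >> h.py <<'E'
TIN=np.array([0.4975,0.220]); YAW=np.radians(20.4); MAT=np.array([0.516,0.223])
HB=np.array([0,0,.090])      # handle in box frame
TCPB=np.array([0,0,.090-.019+.002]) # TCP in box frame (grasp point 2 mm above bar centre)
MB=np.array([-.098,.024,.012])
S=-1  # tool x = S * box x
RT=np.diag([S,-S,-1.]).astype(float)   # tool axes in box frame (z down)
def Rbox(yaw,pitch=0,roll=0):
    """pitch>0: -x (spout) down ; roll>0: +y down (degrees)"""
    return (R.from_euler('z',yaw)*R.from_euler('y',-pitch,degrees=True)*R.from_euler('x',-roll,degrees=True)).as_matrix()
def tcp_from_origin(o,Rb): return np.array(o)+Rb@TCPB, quat(Rb@RT)
def tcp_from_mouth(m,Rb): return tcp_from_origin(np.array(m)-Rb@MB,Rb)
E
python3 - <<'E'
from h import *
c=cams.camera("top")
P=np.array([onz(c,325+(x+.5)/4-.5,120+(y+.5)/4-.5,.05)[:2] for x,y in [(325,176),(695,218),(672,588),(283,546)]])
print("tray",P.mean(0).round(4),[round(float(np.linalg.norm(P[i]-P[i-1])),4) for i in range(4)],P.round(3).tolist())
print("pills",onz(c,325+109/4,120+90/4,.085).round(3),"stapler",[onz(c,325+x/4,120+y/4,.048).round(3)[:2].tolist() for x,y in [(122,217),(122,410)]])
print("e.g. yaw + and -, down check:",Rbox(0,40)@[-1,0,0],Rbox(0,0,20)@[0,1,0])
tr=P.mean(0)
import h
for S in (1,-1):
    h.RT=np.diag([S,-S,-1.])
    print("S",S)
    print(" grasp",env.ik(*tcp_from_origin([*TIN,.004],Rbox(YAW))))
    print(" up",env.ik(*tcp_from_origin([*TIN,.16],Rbox(YAW))))
    for yaw in (-28,-10,10):
      for p,r in ((0,0),(-15,20),(25,20),(45,15),(60,10),(70,0)):
        q=env.ik(*tcp_from_mouth([*(tr+[.02,0]),.085 if p>20 else .14],Rbox(np.radians(yaw),p,r)))
        print(" ",yaw,p,r,None if q is None else np.round(q,2))
E
```

```text
tray [ 0.4695 -0.2281] [0.2381, 0.2367, 0.2354, 0.2405] [[0.601, -0.127], [0.572, -0.362], [0.339, -0.332], [0.366, -0.093]]
pills [0.648 0.012 0.085] stapler [[0.575, 0.003], [0.45, 0.005]]
e.g. yaw + and -, down check: [-0.76604444  0.         -0.64278761] [ 0.          0.93969262 -0.34202014]
S 1
 grasp [ 2.87317028e-01  2.33231677e-01  1.91318866e+00 -4.44089210e-16
  9.95172313e-01 -6.87301395e-02]
 up [ 2.87317028e-01  4.30462937e-02  1.80360456e+00 -4.44089210e-16
  1.29494180e+00 -6.87301395e-02]
  -28 0 0 [-0.59  0.27  1.61 -0.    1.26 -0.1 ]
  -28 -15 20 [-0.41  0.52  1.38 -0.33  1.54  0.1 ]
  -28 25 20 [-0.36  0.04  1.99 -0.57  0.8   0.54]
  -28 45 15 [-0.41 -0.2   2.29 -0.87  0.42  0.89]
  -28 60 10 [-0.5  -0.33  2.52  4.21  0.19  2.08]
  -28 70 0 None
  -10 0 0 [-0.54  0.28  1.6  -0.    1.27 -0.37]
  -10 -15 20 [-0.33  0.46  1.46 -0.39  1.44 -0.1 ]
  -10 25 20 [-0.41 -0.03  2.06 -0.41  0.65  0.12]
  -10 45 15 [-0.58 -0.27  2.35  0.13  0.25 -0.41]
  -10 60 10 [-0.81 -0.35  2.53  1.7   0.37 -2.03]
  -10 70 0 None
  10 0 0 [-0.49  0.26  1.62 -0.    1.26 -0.66]
  10 -15 20 [-0.25  0.37  1.59 -0.44  1.3  -0.33]
  10 25 20 [-0.48 -0.1   2.12 -0.05  0.56 -0.54]
  10 45 15 [-0.77 -0.25  2.33  0.93  0.52 -1.54]
  10 60 10 [-1.04 -0.2   2.43  1.42  0.84 -2.12]
  10 70 0 [-1.21  0.03  2.35  1.45  1.2  -2.33]
S -1
 grasp None
 up None
  -28 0 0 None
  -28 -15 20 None
  -28 25 20 None
  -28 45 15 [-0.41 -0.2   2.29 -0.87  0.42 -2.25]
  -28 60 10 [-0.5  -0.33  2.52  4.21  0.19 -1.07]
  -28 70 0 None
  -10 0 0 None
  -10 -15 20 None
  -10 25 20 None
  -10 45 15 None
  -10 60 10 [-0.81 -0.35  2.53  1.7   0.37  1.11]
  -10 70 0 None
  10 0 0 [-0.49  0.26  1.62 -0.    1.26  2.48]
  10 -15 20 None
  10 25 20 None
  10 45 15 [-0.77 -0.25  2.33  0.93  0.52  1.6 ]
  10 60 10 [-1.04 -0.2   2.43  1.42  0.84  1.03]
  10 70 0 [-1.21  0.03  2.35  1.45  1.2   0.81]
```

```bash
sed -i 's/^S=-1/S=1/' h.py; cat >> h.py <<'E'
TRAY=np.array([0.4695,-0.2281])
E
python3 - <<'E'
from h import *
for yaw in (50,70,90,110,-90,-120,-150):
      d=np.array([np.cos(np.radians(yaw)),np.sin(np.radians(yaw))])
      print(yaw)
      for p,r in ((0,0),(-20,20),(0,20),(20,20),(40,20),(60,15)):
        q=env.ik(*tcp_from_mouth([*(TRAY+.025*d),.09 if p>20 else .13],Rbox(np.radians(yaw),p,r)))
        print("  ",p,r,None if q is None else np.round(q,2))
E
```

```text
50
   0 0 [-0.38  0.17  1.74 -0.    1.23 -1.25]
   -20 20 [-0.09  0.17  1.89 -0.56  1.05 -0.75]
   0 20 [-0.29 -0.05  2.01 -0.18  0.87 -1.07]
   20 20 [-0.57 -0.19  2.11  0.37  0.85 -1.57]
   40 20 [-0.87 -0.14  2.21  0.9   0.99 -2.1 ]
   60 15 [-1.1   0.09  2.14  1.11  1.34 -2.36]
70
   0 0 [-0.35  0.09  1.83 -0.    1.22 -1.57]
   -20 20 [-0.09 -0.02  2.09 -0.55  0.87 -1.06]
   0 20 [-0.35 -0.18  2.12  0.    0.85 -1.57]
   20 20 [-0.65 -0.2   2.11  0.5   1.03 -2.03]
   40 20 [-0.91 -0.02  2.1   0.82  1.24 -2.36]
   60 15 [-1.06  0.26  1.95  0.93  1.56 -2.46]
90
   0 0 [-0.35 -0.    1.93 -0.    1.21 -1.92]
   -20 20 [-0.17 -0.24  2.28 -0.4   0.72 -1.54]
   0 20 [-0.46 -0.28  2.21  0.19  0.92 -2.13]
   20 20 [-0.72 -0.17  2.09  0.52  1.22 -2.42]
   40 20 [-0.91  0.1   1.97  0.7   1.45 -2.58]
   60 15 [-0.98  0.4   1.76  0.77  1.76 -2.57]
110
   0 0 [-0.38 -0.1   2.02 -0.    1.22 -2.3 ]
   -20 20 [-0.38 -0.46  2.43 -0.02  0.68 -2.34]
   0 20 None
   20 20 None
   40 20 None
   60 15 None
-90
   0 0 [-0.79  0.13  1.79 -0.    1.22  0.78]
   -20 20 [-0.78  0.54  1.39 -0.01  1.69  0.73]
   0 20 [-0.66  0.36  1.54 -0.21  1.52  0.96]
   20 20 [-0.49  0.23  1.68 -0.47  1.42  1.26]
   40 20 [-0.3   0.25  1.81 -0.76  1.37  1.67]
   60 15 [-0.11  0.27  1.93 -1.06  1.42  2.06]
-120
   0 0 [-0.83 -0.    1.93 -0.    1.21  1.26]
   -20 20 [-0.94  0.38  1.62  0.16  1.6   1.06]
   0 20 [-0.77  0.27  1.65 -0.08  1.56  1.34]
   20 20 [-0.57  0.25  1.65 -0.34  1.59  1.64]
   40 20 [-0.38  0.37  1.65 -0.58  1.65  1.96]
   60 15 [-0.2   0.47  1.65 -0.81  1.76  2.22]
-150
   0 0 [-0.81 -0.15  2.07 -0.    1.22  1.81]
   -20 20 [-1.07  0.15  1.91  0.32  1.46  1.38]
   0 20 [-0.87  0.13  1.81  0.06  1.54  1.74]
   20 20 [-0.66  0.23  1.68 -0.17  1.69  2.04]
   40 20 [-0.49  0.44  1.56 -0.35  1.84  2.29]
   60 15 [-0.33  0.61  1.44 -0.54  2.02  2.45]
```

Yaw near -100° (spout towards +y) is well conditioned. Approach and grip first.

```bash
python3 - <<'E'
from h import *
p,q=tcp_from_origin([*TIN,.004],Rbox(YAW))
env.move_ptp(p+[0,0,.10],q); print(env.state()["time"])
c=cams.camera("wrist"); save("c_wrist",c["color"])
o=np.array([*TIN,.004]); Rb=Rbox(YAW)
print("expected handle-bar ends px",[proj(c,o+Rb@[0,s*.045,.102]).round(1).tolist() for s in (-1,1)])
s=env.state(); print(s["ee_pos"],s["ft_force"])
E
```

```text
1.8833
expected handle-bar ends px [[313.5, 266.9], [313.5, 155.0]]
[0.4973764  0.22107867 0.17727506] [ 0.14098446 -0.32264392  0.35255658]
```

View pics/c_wrist.png

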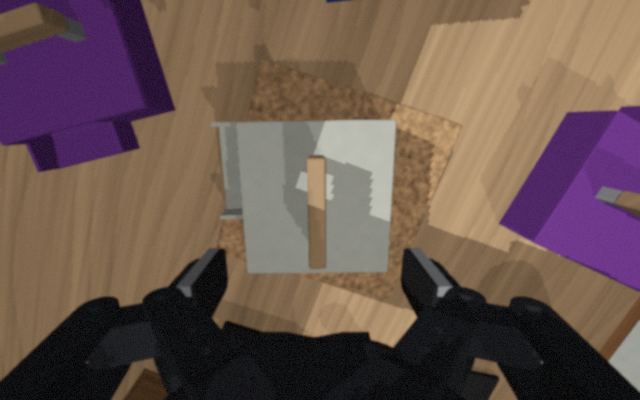

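The wrist view shows the bar from (316,157) to (317,268). The prediction was (313,155) to (313,267), so it agrees within about 1.5 mm and the yaw is right. The spout is on the left, so I'll descend and grip.

```bash
python3 - <<'E'
from h import *
p,q=tcp_from_origin([*TIN,.004],Rbox(YAW))
env.move_straight(p,vel=.12); s=env.state(); print(s["ft_force"].round(2)); f0=s["ft_force"]
env.set_gripper(0,grasp_force=90); s=env.state(); print(s["time"],s["width"],s["ft_force"].round(2),s["ee_pos"])
env.move_straight(p+[0,0,.06],vel=.10); env.hold(.3)
s=env.state(); print(s["time"],s["width"],"dF",(s["ft_force"]-f0).round(2),"M",s["moment"].round(3))
save("d_scene",cams.camera("scene")["color"]); save("d_wrist",cams.camera("wrist")["color"])
E
```

```text
[0.47 0.06 0.46]
3.575 0.1429478261675567 [1.48 0.31 1.88] [0.4982407  0.22019439 0.07760507]
4.625 0.14509404401269085 dF [-0.33 -0.01 -6.47] M [-0.023  0.065  0.027]
```

View pics/d_scene.png

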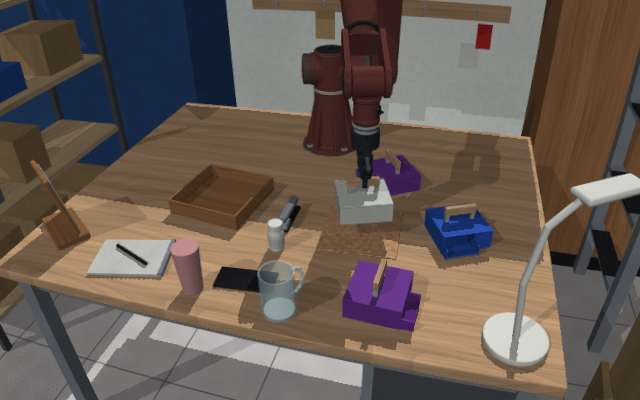

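The scene picture shows the tin hanging level from the gripper at (362,205). Before moving on I'll check how `frame` works.

```bash
cat >> h.py <<'E'
PY=np.radians(-100.); PD=np.array([np.cos(PY),np.sin(PY)])
def line_o(o,yaw,p=0,r=0,vel=.15):
    P,q=tcp_from_origin(o,Rbox(yaw,p,r)); env.move_straight(P,vel=vel,frame=q)
def line_m(m,yaw,p=0,r=0,vel=.15):
    P,q=tcp_from_mouth(m,Rbox(yaw,p,r)); env.move_straight(P,vel=vel,frame=q)
def weigh(n=12,dt=.05):
    F=[]
    for _ in range(n): env.hold(dt); s=env.state(); F.append(s["ft_force"])
    return np.mean(F,0),np.std(F,0),s["moment"]
E
python3 - <<'E'
from h import *
line_o([*TIN,.17],YAW,-8,6,vel=.15)
s=env.state(); print(s["time"],s["ee_pos"].round(3),s["orientation"].round(3), tcp_from_origin([*TIN,.17],Rbox(YAW,-8,6)))
f,sd,_=weigh(8); print(f.round(2),sd.round(2))
E
```

```text
5.5833 [0.504 0.23  0.241] [ 0.064  0.98   0.18  -0.06 ] (array([0.50431047, 0.23067397, 0.24189356]), array([ 0.06371922,  0.97980614,  0.18000435, -0.0593146 ]))
[-0.25  0.21 -5.35] [0.49 0.43 0.27]
```

```bash
python3 - <<'E'
from h import *
m=np.array([*(TRAY+.025*PD),0])
o1=m[:2]-(Rbox(PY,-8,10)@MB)[:2]
a=np.array([*TIN]); 
for t in (.5,1.):
    oo=a+(o1-a)*t
    line_o([*oo,.17],YAW+(PY-YAW)*t,-8-4*t,6+6*t,vel=.2)
print(env.state()["time"],env.state()["q"].round(2))
f,sd,_=weigh(6); print(f.round(2),sd.round(2))
save("e_top",cams.camera("top")["color"])
E
```

```text
9.2583 [-0.83  0.27  1.55  0.03  1.61  0.89]
[ 0.14  0.16 -5.01] [0.31 0.59 0.26]
```

View pics/e_top.png

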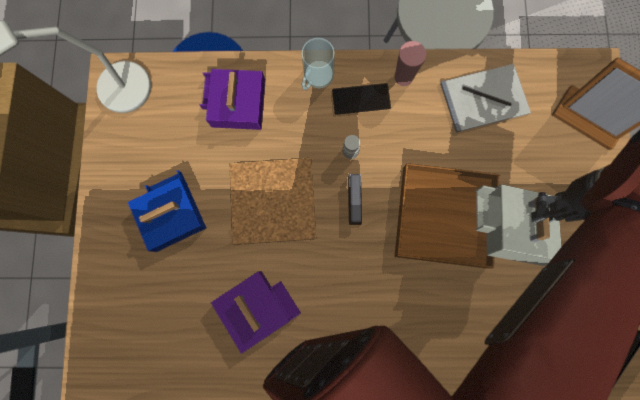

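The picture shows the spout over the tray's right half at (490,212), with the stapler (355,200) and pill bottle (351,147) untouched. Now I'll roll the balls to the spout's side and tip slowly.

```bash
python3 - <<'E'
from h import *
m=TRAY+.025*PD
line_m([*m,.16],PY,-20,22,vel=.12); env.hold(.5); print(env.state()["time"])
line_m([*m,.12],PY,0,22,vel=.12)
line_m([*m,.09],PY,20,20,vel=.10); print(env.state()["time"])
line_m([*m,.085],PY,35,18,vel=.08); env.hold(.3)
line_m([*m,.085],PY,50,14,vel=.10); env.hold(.4); print(env.state()["time"])
save("f_top",cams.camera("top")["color"]); save("f_scene",cams.camera("scene")["color"])
f,sd,_=weigh(6); print(f.round(2),sd.round(2),env.state()["width"])
E
```

```text
10.7
11.7
13.3667
[ 0.   -0.09 -2.42] [0.52 0.39 0.29] 0.14458447000850475
```

View pics/f_top.png

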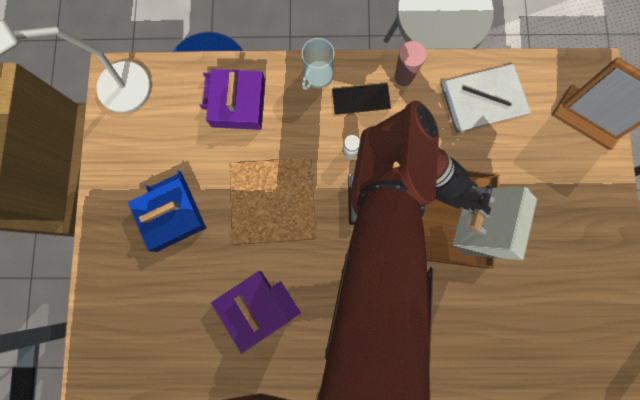

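View pics/f_scene.png

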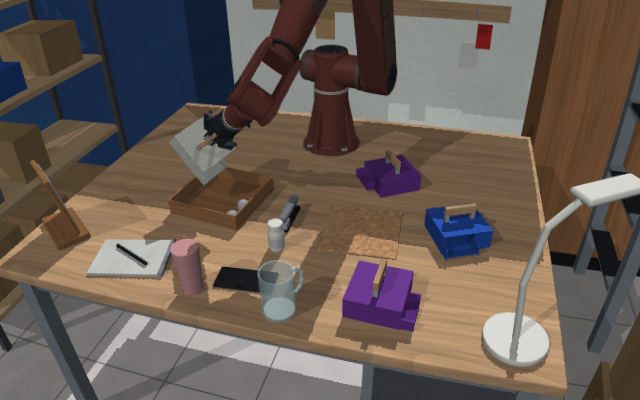

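The force reads about 2.4 N, which is an empty box. The scene picture shows two steel balls in the tray at (242,204) and (231,212). Next I'll lift, level and weigh.

```bash
python3 - <<'E'
from h import *
m=TRAY+.025*PD
line_m([*m,.14],PY,25,5,vel=.15)
line_m([*m,.17],PY,0,0,vel=.15); env.hold(.4)
f,sd,_=weigh(24); print(env.state()["time"],f.round(2),sd.round(2))
c=cams.camera("scene"); save("g_scene",cv2.resize(c["color"][140:240,150:320],None,fx=4,fy=4)); save("g_top",cams.camera("top")["color"])
E
```

```text
16.6083 [ 0.03  0.01 -2.29] [0.42 0.55 0.47]
```

View pics/g_scene.png

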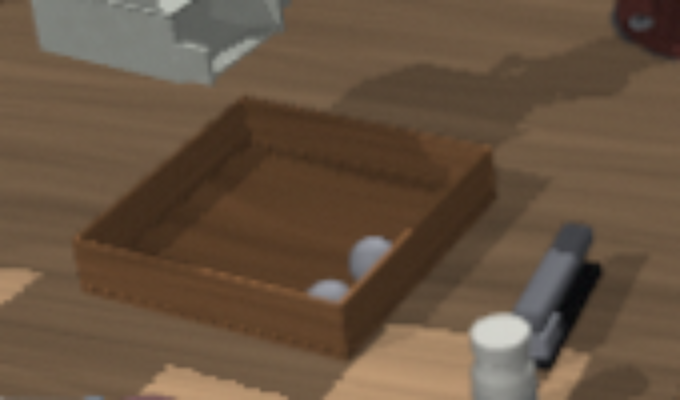

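View pics/g_top.png

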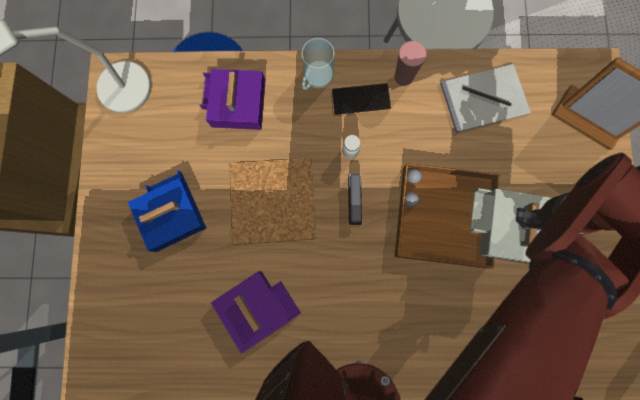

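The level weight is 2.3 N, which is empty (250 g is 2.45 N). Both balls lie in the tray at top-view pixels (415,176) and (411,199). Now carry the box back to the mat.

```bash
python3 - <<'E'
from h import *
m=TRAY+.025*PD
o1=m-(Rbox(PY)@MB)[:2]
for t in (.5,0.):
    line_o([*(MAT+(o1-MAT)*t),.17],YAW+(PY-YAW)*t,vel=.25)
line_o([*MAT,.03],YAW,vel=.15); env.hold(.3)
s=env.state(); print(s["time"],s["ee_pos"].round(3),s["ft_force"].round(2))
c=cams.camera("scene"); save("h_scene",cv2.resize(c["color"][140:280,290:430],None,fx=4,fy=4)); 
c=cams.camera("wrist"); save("h_wrist",c["color"]); print(c["T"][2])
E
```

```text
20.6917 [0.517 0.223 0.104] [ 0.68 -0.64 -2.69]
[ 0.00168906 -0.26479538  0.96430315  0.24705149]
```

View pics/h_scene.png

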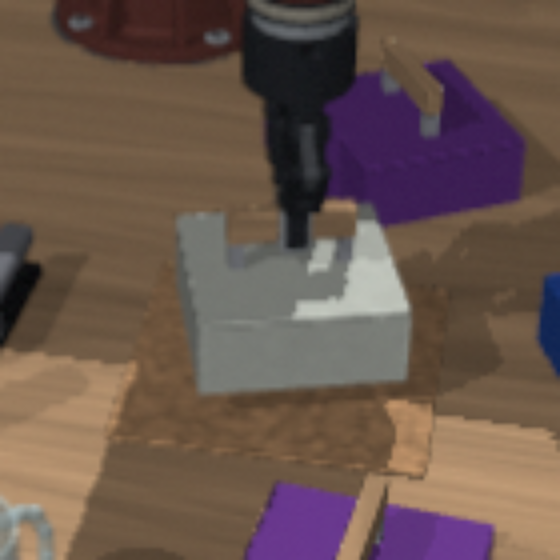

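The crop shows the box level just above the cork, roughly centred on the mat. I'll lower it in small steps until it touches, then release.

```bash
python3 - <<'E'
from h import *
line_o([*MAT,.010],YAW,vel=.08)
z=.010
while z>.001:
    z-=.0015; line_o([*MAT,z],YAW,vel=.04)
    f,_,_=weigh(4,.03)
    if f[2]>-0.8: break
print("contact at",z,f.round(2),env.state()["time"])
env.set_gripper(.45); env.hold(.2)
P,q=tcp_from_origin([*MAT,z],Rbox(YAW))
s=env.state(); print(s["width"],s["ft_force"].round(2))
env.move_straight(P+[0,0,.06],vel=.08)
env.set_gripper(1.0)
env.move_straight(P+[0,0,.16],vel=.2)
# back off toward the start side to clear the view
c=cams.camera("wrist"); save("i_wrist",c["color"])
env.move_ptp([0.33,0.45,0.30],q); env.hold(.3)
c=cams.camera("top"); save("i_top",c["color"]); save("i_crop",cv2.resize(c["color"][150:265,220:330],None,fx=5,fy=5,interpolation=cv2.INTER_CUBIC))
save("i_scene",cams.camera("scene")["color"]); print(env.state()["time"])
E
```

```text
contact at 0.004000000000000002 [0.15 0.01 1.47] 22.725
0.4469287639198344 [ 0.53  0.22 -0.14]
26.9667
```

View pics/i_crop.png

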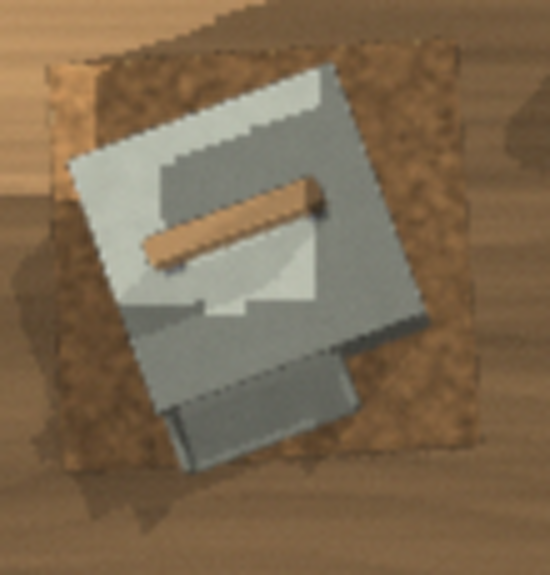

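View pics/i_scene.png

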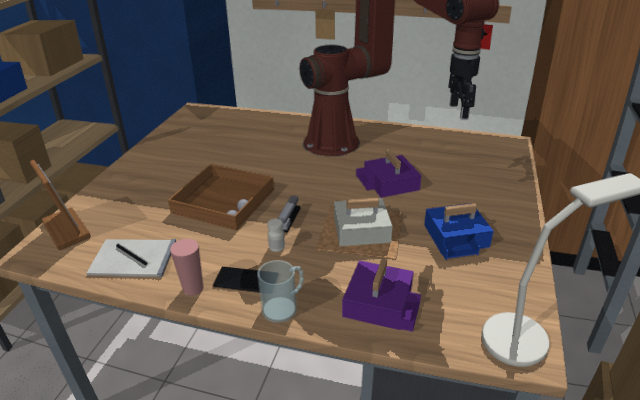

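View pics/i_top.png

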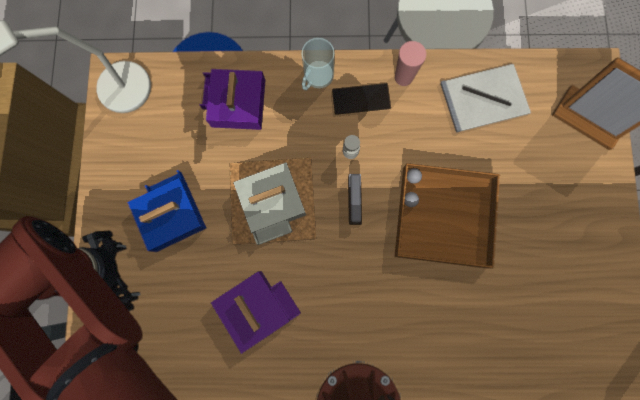

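The box stands upright on the mat, with its top's corners at crop pixels (330,65), (70,162), (162,412) and (427,318). The gripper is clear, both balls are in the tray and the bystanders haven't moved. One numeric check, then I'll hand in.

```bash
python3 - <<'E'
from h import *
c=cams.camera("top")
t=np.array([onz(c,220+(x+.5)/5-.5,150+(y+.5)/5-.5,.062)[:2] for x,y in [(330,65),(70,162),(162,412),(427,318)]])
e=t.mean(0)-MAT; print("tin",t.mean(0).round(4),"off mat",np.linalg.norm(e).round(4),"sides",[np.linalg.norm(t[i]-t[i-1]).round(3) for i in range(4)])
# tray axes from rim corners
for u,v in ((415,176),(411,199)):
    b=onz(c,u,v,.025)[:2]-TRAY; a=np.radians(-7.); print("ball in tray",(np.array([[np.cos(a),np.sin(a)],[-np.sin(a),np.cos(a)]])@b).round(3))
if np.linalg.norm(e)<.02: env.close_job(); print("closed")
E
```

```text
tin [0.5143 0.2222] off mat 0.0018 sides [np.float64(0.14), np.float64(0.141), np.float64(0.137), np.float64(0.14)]
ball in tray [0.095 0.086]
ball in tray [0.033 0.092]
the job is handed in; nothing more can be done
closed
```

I poured both balls into the tray, stood the empty box back on the mat, and handed the job in at about 27 s of the 67 s allowed. The hand-in reports no verdict.

I picked the white box up by its handle and carried it to the tray leaning slightly back. There I leaned it back and sideways towards the spout's side before tipping it to about 50°. That emptied it in one tip, so no second tip was needed.

- **Weight:** held level and clear for over a second, the box read 2.3 N, against 2.45 N for the empty box and about 5.2 N before pouring. The wrist force is noisy, about ±0.5 N per sample. The first reading after lift-off was a high single sample (6.5 N), so I averaged the later readings.
- **Balls:** the pictures show two balls in the tray, at about (0.095, 0.086) and (0.033, 0.092) m in its frame, both inside the ±0.115 m limit.
- **Box:** it stands upright on the cork, released, about 2 mm from the mat's centre, and the gripper is clear of everything.
- **Bystanders:** the stapler and pill bottle show no visible movement in the before-and-after pictures.

No final check failed.

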